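# Square a panel blank in the drilling jig and clamp it

### The arm

A 6-joint arm with a two-finger parallel gripper is mounted at the origin on a cart in front of the work surface, level with it; the furniture and walls round the work are solid. World frame = base frame: x ahead of the robot, y to its left, z up, the work surface at z = 0. Lengths are in m, angles in rad, forces in N, time in s.
With the tool pointing down it reaches from about 0.4 to 0.825 m from the base axis. Payload 7 kg.
Tool frame: the origin (TCP) lies between the finger pads; the fingertips stand 8 mm ahead of it and the grasp point (between the pads) lies 11 mm behind it (arm.finger_overhang is the distance from the TCP to the fingertips, in m); z points along the fingers, y is the line along which they close (so a half turn about z gives the same grasp; the last joint's range is limited). The gripper opens to 88 mm and grips with 3 to 60 N. Pads are 19 mm wide; open, the fingers measure 130 mm over their backs; the gripper's body (78 mm by 193 mm) begins 47 mm behind the grasp point.
Start: joints at [-1.041, 0.359, 0.012, 0, -1.224, -0.288], TCP at [0.162, -0.655, 0.235] pointing down, gripper open.
Joint ranges: [-3.07, 3.07], [-1.43, 2.12], [-1.02, 1.25], [-3.03, 1.67], [-3.05, -0], [-3.03, 3.03]. Speed limits (rad/s): [2.39, 2.39, 3.01, 3.14, 3.14, 3.14].

### API

Orientations are given as [roll, pitch, yaw] about the fixed x, y, z axes, in that order (R = Rz(yaw) Ry(pitch) Rx(roll)).
In Python, from station import arm gives the robot as it stands.
- The arm moves only by the tool move_arm, never from a script. Its argument "rows" is text: rows parted by semicolons, each of 7 numbers parted by spaces: the turn, a rotation vector about the tool's x, y, z in degrees, then the shift along the tool's x, y, z in m, then the finger opening in m, from 0 to 0.0876. A call has 1 to 8 rows; each row shifts and turns the commanded pose from where the row before left it, along the tool's axes as they then stand; what a row does not reach is not made up. A row lasts 1/8 s, in which the tool goes at most 62.5 mm and 10.7 degrees, less where a joint would pass 70% of its speed; a pose out of reach is approached as far as the arm can. A call is refused whole if a number of a shift passes 0.0625 or a number of a turn 10.7, either way. A call with a gripper value outside its range is refused whole. The fingers move at their own pace and stop on an object; "squeeze" is the grip in N (left out, the last holds). Time passes only in rows, so rows that do not move let the fingers close. It gives the time, the measured TCP pose, the force, the opening and the grip force at its end, in the units of the state.
- arm.get_state(): the state, without advancing time (a new reading comes with each control period).
- arm.grab_frame(name): name is "scene" or "top" or "wrist"; returns (picture, depth): 400x640x3 uint8, blue, green, red; 400x640 float32, m along the optical axis (not along the pixel's ray), 0 where there is no reading.
- arm.camera_model(name): a dict with "mtx" (3x3 intrinsics, pixels), "camera_from_world" (4x4, takes a point from world to camera coordinates); the wrist camera has in their place "mount" (4x4, takes a point from camera to tool coordinates, whose origin is the TCP and whose axes are the flange's). Camera axes: x right, y down, z forward; pixel columns grow to the right and rows downward; lengths in m; the calibration is good to about 2 mm. A picture is of the moment at which its call begins: read the wrist's pose just before it. camera_model takes no time and is no camera call.
- arm.job_done(): hands the job in; it is judged then, once.
The state is a dict: "t": time; "q": joint angles; "qd": joint speeds; "joint_efforts": joint torques, N m; "eef_pos": TCP position; "ee_rot": TCP orientation; "force": force on the tool from outside, world axes, zero at the start; "moment": the same for the moment, N m; "width": finger opening in m; "gripper_force": force on a finger pad.
Only numpy, scipy, OpenCV 4.12 (cv2) and the standard library are available. Lean on these libraries where they do the work, as an engineer would, in place of code of your own. Each camera call takes 0.05 s, during which the arm holds its last target. There are 200 camera calls.

### The job

The blued aluminium panel lies loose and askew in the drilling jig. Hold the beech block as a pusher and nudge the panel with it until it sits flat with its far and left edges touching both fences, then swing the red clamp lever fully down so that its pad grips the panel, and leave the block lying on the bench off the jig. Do not touch the blued panel with the gripper, do not lift or tip it, and leave the other loose things where they are.

Things in the scene. Friction and masses are not known exactly. Their poses are not given: they have to be found in the camera images.
- block_centre (a point): Centre (13 mm up) of the loose beech block, the pusher: plain pale wood, 34 mm along its x, 62 mm along its y, 26 mm high, 50 g, lying flat on the bench in the same area as a brown cork sanding block. Gripped across its 34 mm width, its 34 mm wide ends are free to push with.
- sanding_cork_centre (a point): Centre of the brown cork sanding block, 38 mm x 74 mm x 25 mm high, loose: leave it where it is, and do not push the panel with it.
- spool_centre (a point): Centre of the spool of solder, 48 mm across and 30 mm high, loose, standing behind: leave it where it is.
- panel: Loose flat panel: aluminium 6 mm thick, dark blue top with three scribed crosses, 60 mm along its x, 80 mm along its y, about 80 g. Origin: centre of its underside, z up. It lies askew on the jig's floor, 7 to 40 mm short of the fences. When home its axes are parallel to the jig's and its centre is 30 mm (x) and 40 mm (y) from the fences.
- panel_far_left (a point): Corner of the panel's underside at its +x +y (30, 40 mm from its centre): the corner that belongs in the corner of the fences.
- panel_far_right (a point): Corner of the panel's underside at its +x -y.
- panel_near_left (a point): Corner of the panel's underside at its -x +y.
- jig: The drilling jig, fixed to the bench: steel base plate 126 mm (x) by 146 mm (y), its top, the floor the panel slides on, 12 mm above the bench. Origin: centre of its underside. x points to the far fence, y to the left fence, seen from the robot; it may be turned by up to 20 degrees. The floor is bare on its near (-x) and right (-y) sides, so the panel can be pushed from there.
- jig_corner (a point): Where the inner faces of the two fences would meet, on the jig's floor (39, 49, 12 mm in the jig's frame; axes as the jig's). Aluminium fences, 10 mm thick, standing 10 mm above the floor: inner face of the far one at jig x = +39 mm, from y = -36 to +37 mm; of the left one at y = +49 mm, from x = -30 to +27 mm. They leave the corner itself open.
- clamp_lever (a joint): Angle of the red clamp lever, rad: 0 = fully down (shut, on its stop), 1.57 = arm upright, 1.85 = leaning back on its other stop. Stiff hinge (0.30 N m): the lever stays where it is left. Shutting it takes about 3 N at the knob, and about 5 N from 0.07 rad to 0, where the sprung pad meets the panel.
- lever_hinge (a point): Centre of the lever's hinge, 34 mm above the bench, on a bracket outside the corner of the fences (52, 62 mm in the jig's frame). The hinge axis is level and square to the jig's diagonal: the lever swings in the upright plane through the hinge along the jig's direction (-1, -1), down over the panel's corner.
- lever_knob (a point): Centre of the black ball knob (22 mm diameter) at the lever's end. It is 103.3 mm from the hinge, and seen from the hinge stands 0.254 rad above the lever's angle; with the lever shut it is 100 mm inward from the hinge, 60 mm above the bench.
- clamp_pad: The black rubber pad (13 mm across) on a sprung spindle under the lever, 36 mm from the hinge. With the lever shut on a 6 mm panel its spring is squeezed by 2.5 mm and presses the panel with about 5 N, 14 mm in from both fences. Origin at the centre of its underside.

How it is judged:
On the way, in this order (a step that is already met when the one before it is completed fails the run):
1. the held beech block bears on the panel (contact force between wood_block and panel above 0.1 N and contact force between the fingers and wood_block above 1 N), for 0.1 s.
2. with the lever still raised, the panel lies flat with its far and left edges against the fences (x of each of panel_far_left, panel_far_right in the frame of jig_corner above -0.0015 m and y of each of panel_far_left, panel_near_left in the frame of jig_corner above -0.0015 m and z of each of panel_far_left, panel_far_right, panel_near_left in the frame of jig_corner below 0.002 m and value of joint clamp_lever above 0.8 rad), for 0.2 s.
3. the clamp lever is down and its pad presses on the panel (value of joint clamp_lever below 0.05 rad and contact force between clamp_pad and panel above 2 N), for 0.2 s.
At the end, for the whole second after the job is handed in: Panel flat on the jig floor, far edge within 1.5 mm of the far fence and left edge within 1.5 mm of the left fence at both their ends; lever down (below 0.05 rad), pad pressing the panel with over 2 N; beech block resting flat on the bench, off the jig (all of step 3 and x of each of panel_far_left, panel_far_right in the frame of jig_corner above -0.0015 m and y of each of panel_far_left, panel_near_left in the frame of jig_corner above -0.0015 m and z of each of panel_far_left, panel_far_right, panel_near_left in the frame of jig_corner below 0.002 m and height (world z) of block_centre below 0.0165 m and linear speed of wood_block below 0.01 m/s and angle between wood_block's own z axis and vertical below 0.1 rad); the robot touches nothing.
It fails at once if the gripper touches the panel (contact force between the arm and panel above 0.3 N).
It fails at once if the fingers touch the panel (contact force between the fingers and panel above 0.3 N).
It fails at once if the cork sanding block touches the panel (contact force between sanding_cork and panel above 0.1 N).
It fails at once if the panel is tipped or lifted (angle between panel's own z axis and vertical above 0.15 rad or height (world z) of panel above 0.02 m or height (world z) of panel below 0.008 m).
It fails at once if the cork sanding block or the solder spool is moved, by more than 20 mm (distance of any of sanding_cork_centre, spool_centre from where it was at the start of the episode above 0.02 m).
It also fails if it takes over 72 s, if anything falls off the work surface, if the arm or the gripper's body presses on something with over 40 N, if the wrist force passes 120 N, or if a joint passes its speed limit or range.

## Working session

There is one attempt and no reset: what is moved stays moved. The work goes in short steps, Python scripts to look and compute and a tool call to move; the robot and the scene stay as the last step left them, time stands still between calls to the robot, and variables do not carry over. Pictures are saved under pics/ and viewed, at most 10 in all, crops included, and the job is handed in when it is done.

Besides the shell and the picture viewer there is one more tool, called after "Request:" by a JSON object that holds its "fn" and its "kwargs". move_arm: Moves the arm, as the interface text tells. Its arguments: {"type":"object","properties":{"rows":{"type":"string"},"squeeze":{"type":"number"}},"required":["rows"]}

```bash
ls; mkdir -p pics
cat > h.py <<'E'
import numpy as np, cv2
from station import arm
from scipy.spatial.transform import Rotation as R
def cam(name):
    m=arm.camera_model(name); K=np.array(m["mtx"])
    if name=="wrist":
        s=arm.get_state(); T=np.eye(4); T[:3,:3]=R.from_euler('xyz',s["ee_rot"]).as_matrix(); T[:3,3]=s["eef_pos"]
        W=T@np.array(m["mount"])
    else: W=np.linalg.inv(np.array(m["camera_from_world"]))
    return K,W
def ray(K,W,uv,z):
    uv=np.atleast_2d(uv).astype(float); d=np.c_[uv,np.ones(len(uv))]@np.linalg.inv(K).T@W[:3,:3].T
    o=W[:3,3]; return o+d*((z-o[2])/d[:,2])[:,None]
def grab(name,fn=None):
    c=cam(name); p,d=arm.grab_frame(name)
    if fn: cv2.imwrite("pics/"+fn,p)
    return p,d,*c
E
python3 - <<'E'
from h import *
s=arm.get_state(); print(s)
for n in("top","scene"):
    p,d,K,W=grab(n,n+"0.png"); print(n,K,W.round(3)); np.savez(n+"0.npz",p=p,d=d,K=K,W=W)
E
```

```text
pics
{'t': 0.0, 'q': array([-1.04092809e+00,  3.59356586e-01,  1.10289267e-02, -3.47156377e-04,
       -1.22407393e+00, -2.88123971e-01]), 'qd': array([-0.00078763,  0.00117544,  0.001076  ,  0.00073397,  0.00045841,
       -0.00045602]), 'joint_efforts': array([ 5.82205957e-04, -5.82716095e+01,  2.93052542e+01,  6.99717119e+00,
        6.86562998e-03, -1.21841044e-04]), 'eef_pos': array([ 0.1614638 , -0.65490535,  0.23362977]), 'ee_rot': array([ 3.13996082e+00, -1.43290043e-04, -2.89996651e+00]), 'force': array([0.16689246, 1.413052  , 0.07266854]), 'moment': array([-0.0058013 , -0.00209393, -0.00813924]), 'gripper_force': 0.0, 'width': 0.08743129653315583}
top [[388.66194803   0.         315.90548625]
 [  0.         388.66194803 201.42255624]
 [  0.           0.           1.        ]] [[-0.002 -0.995  0.095  0.491]
 [-1.    -0.    -0.024 -0.046]
 [ 0.024 -0.095 -0.995  0.925]
 [ 0.     0.     0.     1.   ]]
scene [[384.52713687   0.         317.25857701]
 [  0.         384.52713687 201.84900989]
 [  0.           0.           1.        ]] [[ 0.695 -0.399  0.599  0.032]
 [-0.719 -0.367  0.59  -0.579]
 [-0.015 -0.84  -0.542  0.538]
 [ 0.     0.     0.     1.   ]]
```

View pics/top0.png

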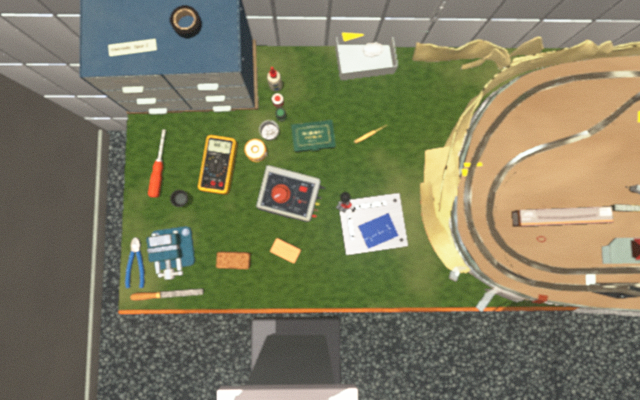

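View pics/scene0.png

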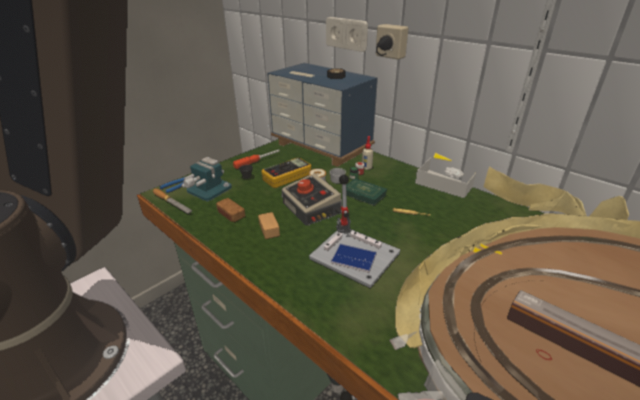

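Top view: jig at about (373,223) with the blue panel at (379,231), lever and knob at about (345,197), the beech block at (285,250) and the cork at (233,261). The lever is standing upright.

Run:
```python
from h import *
z=np.load("top0.npz"); p,K,W=z["p"],z["K"],z["W"]
hsv=cv2.cvtColor(p,cv2.COLOR_BGR2HSV)
for n in [(285,250),(233,261),(379,231),(400,240),(360,240)]: print(n,hsv[n[1],n[0]])
def blob(lo,hi,box,h,name):
    x0,y0,x1,y1=box; m=np.zeros(hsv.shape[:2],np.uint8); m[y0:y1,x0:x1]=cv2.inRange(hsv,np.array(lo),np.array(hi))[y0:y1,x0:x1]
    c=max(cv2.findContours(m,0,1)[0],key=cv2.contourArea)
    P=ray(K,W,c[:,0,:],h)[:,:2].astype(np.float32)
    r=cv2.minAreaRect(P*1000); print(name,np.round(r[0],1),np.round(r[1],1),r[2].__round__(1)); print(cv2.boxPoints(r).round(0).tolist())
blob((8,60,150),(25,255,255),(265,232,305,268),.026,"block")
blob((5,60,60),(20,255,255),(212,248,255,275),.025,"cork")
blob((105,120,60),(125,255,255),(350,205,405,255),.018,"panel")
blob((0,0,140),(179,60,255),(335,190,412,258),.012,"jig")
```

```text
(285, 250) [ 21 115 252]
(233, 261) [ 14 151 228]
(379, 231) [112 114 193]
(400, 240) [ 13  15 151]
(360, 240) [ 20   6 248]
block [464.6   3.8] [64.7 36.6] 63.5
[[434.0, -17.0], [467.0, -33.0], [495.0, 25.0], [463.0, 41.0]]
cork [443.4 123.2] [75.2 36.2] 89.8
[[425.0, 86.0], [461.0, 86.0], [462.0, 161.0], [425.0, 161.0]]
panel [ 510.4 -212.1] [53.4 72.9] 22.7
[[472.0, -189.0], [500.0, -256.0], [549.0, -235.0], [521.0, -168.0]]
jig [ 527.2 -201.2] [129.5 151. ] 8.2
[[452.0, -136.0], [474.0, -285.0], [602.0, -267.0], [581.0, -117.0]]
```

```bash
cat >> h.py <<'E'
def plan(x,y,z,yaw):
    "total turn about tool z (deg, to vertical tool), shift in present tool axes and in the axes after the turn (mm)"
    s=arm.get_state(); Rm=R.from_euler('xyz',s["ee_rot"]); d=np.array([x,y,z])-s["eef_pos"]
    G=R.from_euler('xyz',[np.pi,0,np.radians(yaw)])
    print("t",round(s["t"],2),"pos",(s["eef_pos"]*1000).round(1),"rpy",np.degrees(s["ee_rot"]).round(1))
    print("turn",np.degrees((Rm.inv()*G).as_rotvec()).round(1),"shift now",(Rm.inv().apply(d)*1000).round(1),"shift after",(G.inv().apply(d)*1000).round(1))
E
python3 - <<'E'
from h import *
m=arm.camera_model("wrist"); print(np.array(m["mtx"]).round(1),np.array(m["mount"]).round(3),arm.finger_overhang)
plan(.50,-.18,.33,-126.8)
E
```

```text
[[297.7   0.  317.8]
 [  0.  297.7 196. ]
 [  0.    0.    1. ]] [[ 0.    -0.964 -0.266  0.07 ]
 [ 1.    -0.     0.001 -0.002]
 [-0.001 -0.266  0.964 -0.151]
 [ 0.     0.     0.     1.   ]] 0.008
t 0.1 pos [ 161.5 -655.   233.7] rpy [ 179.9   -0.  -166.2]
turn [  0.1   0.  -39.4] shift now [-442.3  380.3  -95.8] shift after [-583.1   13.5  -96.3]
```

Request:
{"fn": "move_arm", "kwargs": {"rows": "0 0 0 -0.037 0.032 -0.03 0.0876;0 0 0 -0.037 0.032 -0.03 0.0876;0 0 0 -0.037 0.032 -0.03 0.0876;0 0 0 -0.037 0.032 0 0.0876;0 0 0 -0.037 0.032 0 0.0876;0 0 0 -0.037 0.032 0 0.0876;0 0 0 -0.037 0.032 0 0.0876;0 0 0 -0.037 0.032 0 0.0876"}}

```text
t: 1.1
eef_pos: [0.3882, -0.3344, 0.3244]
ee_rot: [3.141, -0.0, -2.9]
force: [0.6, -1.5, 0.0]
width: 0.0877
gripper_force: 0.0
```

Request:
{"fn": "move_arm", "kwargs": {"rows": "0 0 0 -0.037 0.032 0 0.0876;0 0 0 -0.037 0.032 0 0.0876;0 0 0 -0.037 0.032 0 0.0876;0 0 0 -0.037 0.032 0 0.0876;0 0 -9 0 0 0 0.0876;0 0 0 0 0 0 0.0876;0 0 0 0 0 0 0.0876"}}

```text
t: 1.98
eef_pos: [0.5004, -0.1765, 0.3244]
ee_rot: [3.141, -0.0, -2.746]
force: [-0.8, -1.0, 0.8]
width: 0.0873
gripper_force: 0.0
```

Run:
```python
from h import *
p,d,K,W=grab("wrist","w1.png"); np.savez("w1.npz",p=p,d=d,K=K,W=W); plan(.4647,.0038,.1,-116.5)
```

```text
t 2.02 pos [ 500.4 -176.7  324.5] rpy [ 180.    -0.  -157.3]
turn [  0.   -0.  -40.8] shift now [-36.6 180.3 224.5] shift after [-145.6  112.4  224.5]
```

View pics/w1.png

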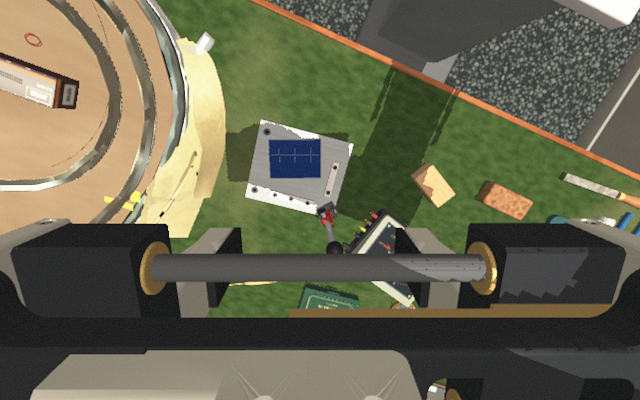

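Wrist view: jig corners near (262,120), (353,145) and (246,198); panel spans (268–321, 138–178); red hinge at (327,211), knob at (335,248), beech block at (434,186). I'll measure these to refine.

Run:
```python
from h import *
z=np.load("w1.npz"); p,K,W,d=z["p"],z["K"],z["W"],z["d"]
hsv=cv2.cvtColor(p,cv2.COLOR_BGR2HSV)
def blob(lo,hi,box,h,name):
    x0,y0,x1,y1=box; m=np.zeros(hsv.shape[:2],np.uint8); m[y0:y1,x0:x1]=cv2.inRange(hsv,np.array(lo),np.array(hi))[y0:y1,x0:x1]
    m=cv2.morphologyEx(m,cv2.MORPH_CLOSE,np.ones((5,5)))
    c=max(cv2.findContours(m,0,1)[0],key=cv2.contourArea)
    P=ray(K,W,c[:,0,:],h)[:,:2].astype(np.float32)
    r=cv2.minAreaRect(P*1000); print(name,np.round(r[0],1),np.round(r[1],1),round(r[2],1),cv2.boxPoints(r).round(0).tolist())
    a=cv2.approxPolyDP(c,4,True)[:,0,:]; print("  poly",a.tolist(),(ray(K,W,a,h)[:,:2]*1000).round(0).tolist())
blob((8,60,120),(28,255,255),(405,155,465,215),.026,"block")
blob((105,100,30),(125,255,255),(255,125,335,190),.018,"panel")
blob((0,0,100),(179,50,255),(238,112,360,222),.012,"jig")
def pt(u,v,r=3):
    w=d[v-r:v+r+1,u-r:u+r+1]; w=np.median(w[w>0]); return (W@np.r_[np.linalg.inv(K)@[u,v,1]*w,1])[:3]
for n,u,v in[("hinge",327,212),("knob",335,248),("panel",295,158),("floor",262,150),("block",434,183)]: print(n,(pt(u,v)*1000).round(0))
```

```text
block [464.6   1.1] [70.5 35.6] 63.8 [[433.0, -23.0], [465.0, -38.0], [496.0, 25.0], [464.0, 41.0]]
  poly [[426, 163], [411, 175], [438, 207], [455, 193]] [[439.0, -26.0], [464.0, -38.0], [494.0, 25.0], [463.0, 38.0]]
panel [ 511.5 -212.8] [57.1 76.3] 22.6 [[471.0, -189.0], [500.0, -259.0], [553.0, -237.0], [523.0, -167.0]]
  poly [[269, 140], [271, 177], [319, 176], [319, 140]] [[500.0, -259.0], [552.0, -236.0], [522.0, -167.0], [471.0, -189.0]]
jig [ 530.6 -198.9] [133.  150.6] 7.8 [[454.0, -133.0], [475.0, -283.0], [607.0, -264.0], [586.0, -115.0]]
  poly [[261, 119], [245, 196], [318, 214], [319, 219], [325, 217], [320, 211], [325, 203], [332, 202], [331, 212], [336, 212], [353, 144]] [[476.0, -281.0], [599.0, -264.0], [582.0, -144.0], [589.0, -139.0], [582.0, -131.0], [576.0, -143.0], [560.0, -140.0], [554.0, -131.0], [571.0, -125.0], [568.0, -118.0], [456.0, -138.0]]
hinge [ 565. -136.   41.]
knob [ 572. -126.  146.]
panel [ 510. -212.   19.]
floor [ 519. -264.   12.]
block [462.   0.  27.]
```

Run:
```python
from h import *
z=np.load("top0.npz"); d,K,W=z["d"],z["K"],z["W"]
v,u=np.mgrid[160:240,250:335]; w=d[160:240,250:335]
P=(np.stack([u,v,np.ones_like(u)],-1)@np.linalg.inv(K).T*w[...,None])@W[:3,:3].T+W[:3,3]
Q=P[w>0]*1000; Q=Q[(Q[:,2]>30)&(Q[:,2]<150)]
for a in range(500,680,20):
    s=Q[(Q[:,0]>=a)&(Q[:,0]<a+20)]
    if len(s): print(a,"y",s[:,1].min().round(),s[:,1].max().round(),"zmax",s[:,2].max().round(),"z90",np.percentile(s[:,2],90).round())
plan(.4646,.002,.1,-116.5)
```

```text
520 y -53.0 -17.0 zmax 45.0 z90 42.0
540 y -58.0 60.0 zmax 51.0 z90 46.0
560 y -63.0 70.0 zmax 68.0 z90 51.0
580 y -70.0 66.0 zmax 73.0 z90 70.0
600 y -72.0 62.0 zmax 75.0 z90 59.0
620 y -74.0 53.0 zmax 62.0 z90 59.0
640 y -17.0 48.0 zmax 61.0 z90 59.0
t 2.02 pos [ 500.4 -176.7  324.5] rpy [ 180.    -0.  -157.3]
turn [  0.   -0.  -40.8] shift now [-35.8 178.6 224.5] shift after [-143.9  111.7  224.5]
```

Request:
{"fn": "move_arm", "kwargs": {"rows": "0 0 0 -0.009 0.045 0.03 0.056;0 0 0 -0.009 0.045 0.035 0.056;0 0 0 -0.009 0.045 0.035 0.056;0 0 0 -0.009 0.044 0.035 0.056;0 0 -10.2 0 0 0.02 0.056;0 0 -10.2 0 0 0.02 0.056;0 0 -10.2 0 0 0.02 0.056;0 0 -10.2 0 0 0.02 0.056"}}

```text
t: 3.02
eef_pos: [0.4644, 0.0022, 0.1092]
ee_rot: [-3.141, 0.0, -2.028]
force: [-0.5, 0.1, -0.9]
width: 0.0557
gripper_force: 0.0
```

Run:
```python
from h import *
p,d,K,W=grab("wrist","w2.png")
plan(.4646,.002,.016,-116.5)
```

```text
t 3.08 pos [463.    1.8 106.8] rpy [ 1.799e+02 -1.000e-01 -1.157e+02]
turn [ 0.1 -0.1  0.8] shift now [-1.  -1.6 90.8] shift after [-0.9 -1.4 90.8]
```

View pics/w2.png

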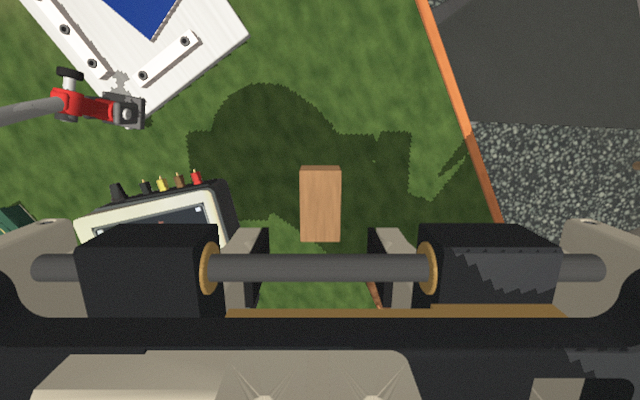

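The block lies straight between the fingers, at columns 300–341 with the fingers at 268 and 368. I'll descend and grip.

Request:
{"fn": "move_arm", "kwargs": {"rows": "0 0 0 -0.001 -0.001 0.03 0.056;0 0 0 0 0 0.03 0.056;0 0 0 0 0 0.02 0.056;0 0 0 0 0 0.011 0.056;0 0 0 0 0 0 0.056;0 0 0 0 0 0 0.03;0 0 0 0 0 0 0.03;0 0 0 0 0 0 0.03", "squeeze": 40}}

```text
t: 4.08
eef_pos: [0.466, 0.0034, 0.0191]
ee_rot: [-3.141, 0.001, -2.031]
force: [-1.3, 1.1, 4.8]
width: 0.0338
gripper_force: 40.0
```

Request:
{"fn": "move_arm", "kwargs": {"rows": "0 0 0 0 0 0 0.03;0 0 0 0 0 0 0.03;0 0 0 0 0 0 0.03"}}

```text
t: 4.45
eef_pos: [0.466, 0.0033, 0.0191]
ee_rot: [-3.141, 0.001, -2.03]
force: [-2.3, 0.7, 6.8]
width: 0.0338
gripper_force: 40.0
```

Request:
{"fn": "move_arm", "kwargs": {"rows": "0 0 0 0 0 -0.04 0.03;0 0 0 0 0 -0.04 0.03;0 0 0 0 0 0 0.03"}}

```text
t: 4.82
eef_pos: [0.4677, 0.0039, 0.1014]
ee_rot: [-3.137, 0.005, -2.03]
force: [0.6, -0.7, -0.0]
width: 0.0338
gripper_force: 40.0
```

Run:
```python
from h import *
plan(.4229,-.2174,.0325,-171.9)
```

```text
t 4.83 pos [467.7   3.9 101.4] rpy [-179.8    0.3 -116.3]
turn [-0.1  0.4 55.6] shift now [218.6 -57.7  68.2] shift after [  75.6 -212.8   68.9]
```

Request:
{"fn": "move_arm", "kwargs": {"rows": "0 0 0 0.044 -0.0115 0 0.03;0 0 0 0.044 -0.0115 0 0.03;0 0 0 0.044 -0.0115 0 0.03;0 0 0 0.044 -0.0115 0 0.03;0 0 0 0.042 -0.0115 0 0.03;0 0 9.3 0 0 0 0.03;0 0 9.3 0 0 0 0.03;0 0 9.3 0 0 0 0.03"}}

```text
t: 5.82
eef_pos: [0.4197, -0.2178, 0.0976]
ee_rot: [3.14, -0.001, -2.524]
force: [-0.5, -0.4, -1.1]
width: 0.0337
gripper_force: 40.0
```

Request:
{"fn": "move_arm", "kwargs": {"rows": "0 0 9.3 0 0 0 0.03;0 0 9.3 0 0 0 0.03;0 0 9.3 0 0 0 0.03;0 0 0 0 0 0 0.03;0 0 0 0 0 0 0.03"}}

```text
t: 6.45
eef_pos: [0.4203, -0.2176, 0.0981]
ee_rot: [3.141, -0.001, -3.001]
force: [0.7, -0.4, -0.3]
width: 0.0335
gripper_force: 40.0
```

Run:
```python
from h import *
p,d,K,W=grab("wrist","w3.png"); np.savez("w3.npz",p=p,d=d,K=K,W=W)
plan(.4229,-.2174,.0325,-171.9)
```

```text
t 6.5 pos [ 420.3 -217.6   98.2] rpy [ 180.   -0. -172.]
turn [ 0.  -0.  -0.1] shift now [-2.6 -0.1 65.7] shift after [-2.6 -0.1 65.7]
```

View pics/w3.png

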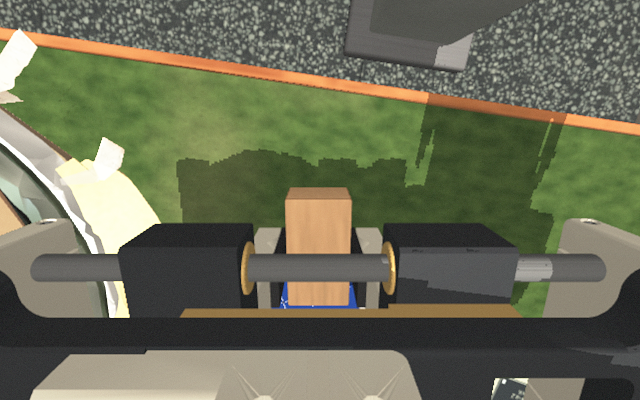

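The block is held square, at columns 287–351. The layout's paper hill is on the left (-y) side, so I'll check its height under the gripper body.

Run:
```python
from h import *
z=np.load("top0.npz"); d,K,W=z["d"],z["K"],z["W"]
v,u=np.mgrid[0:400,380:520]; w=d[:,380:520]
P=(np.stack([u,v,np.ones_like(u)],-1)@np.linalg.inv(K).T*w[...,None])@W[:3,:3].T+W[:3,3]
Q=P[w>0]*1000
for x in range(360,640,40):
    print(x,[(-y,int(s[:,2].max())) for y in range(280,420,20) if len(s:=Q[(Q[:,0]>=x)&(Q[:,0]<x+40)&(Q[:,1]<=-y)&(Q[:,1]>-y-20)])])
```

```text
360 [(-280, 5), (-300, 4), (-320, 3), (-340, 3), (-360, 9), (-380, 10), (-400, 4)]
400 [(-280, 4), (-300, 3), (-320, 4), (-340, 4), (-360, 13), (-380, 21), (-400, 61)]
440 [(-280, 3), (-300, 5), (-320, 8), (-340, 21), (-360, 27), (-380, 63), (-400, 69)]
480 [(-280, 3), (-300, 4), (-320, 27), (-340, 47), (-360, 52), (-380, 66), (-400, 71)]
520 [(-280, 4), (-300, 15), (-320, 50), (-340, 57), (-360, 58), (-380, 68), (-400, 69)]
560 [(-280, 4), (-300, 17), (-320, 47), (-340, 64), (-360, 58), (-380, 70), (-400, 70)]
600 [(-280, 4), (-300, 14), (-320, 38), (-340, 66), (-360, 66), (-380, 66), (-400, 70)]
```

Request:
{"fn": "move_arm", "kwargs": {"rows": "0 0 0 0 0 0.03 0.03;0 0 0 0 0 0.025 0.03;0 0 0 0 0 0.01 0.03;0 0 0 -0.006 0 0 0.03;0 0 0 -0.006 0 0 0.03;0 0 0 -0.004 0 0 0.03;0 0 0 0 0 0 0.03"}}

```text
t: 7.38
eef_pos: [0.4371, -0.2155, 0.0341]
ee_rot: [-3.141, 0.001, -3.004]
force: [0.9, 0.4, -1.0]
width: 0.0334
gripper_force: 40.0
```

Request:
{"fn": "move_arm", "kwargs": {"rows": "0 0 0 -0.004 0 0 0.03;0 0 0 -0.004 0 0 0.03;0 0 0 -0.004 0 0 0.03;0 0 0 -0.004 0 0 0.03;0 0 0 -0.004 0 0 0.03;0 0 0 -0.003 0 0 0.03;0 0 0 0 0 0 0.03"}}

```text
t: 8.25
eef_pos: [0.4594, -0.2123, 0.0335]
ee_rot: [-3.142, 0.0, -3.004]
force: [-0.2, -0.0, -0.1]
width: 0.0336
gripper_force: 40.0
```

```bash
cat >> h.py <<'E'
def panel(fn=None):
    p,d,K,W=grab("top",fn); hsv=cv2.cvtColor(p,cv2.COLOR_BGR2HSV)
    m=np.zeros(hsv.shape[:2],np.uint8); m[195:262,335:415]=cv2.inRange(hsv,(100,90,40),(128,255,255))[195:262,335:415]
    c=max(cv2.findContours(m,0,1)[0],key=cv2.contourArea)
    P=ray(K,W,c[:,0,:],.018)[:,:2]*1000-[527.5,-200.5]; a=np.radians(8.1); P=P@np.array([[np.cos(a),-np.sin(a)],[np.sin(a),np.cos(a)]])
    r=cv2.minAreaRect(P.astype(np.float32)); print("panel in jig",np.round(r[0],1),np.round(r[1],1),round(r[2],1),cv2.boxPoints(r).round(1).tolist()); print("max x,y",P.max(0).round(1),"min",P.min(0).round(1))
E
python3 - <<'E'
from h import *
panel("t4.png"); plan(.4229,-.2174,.0325,-171.9); print(arm.get_state()["force"].round(1))
x=cv2.imread("pics/t4.png")[170:280,300:440]; cv2.imwrite("pics/t4c.png",cv2.resize(x,None,fx=4,fy=4,interpolation=2))
E
```

```text
panel in jig [  9.9 -15. ] [77.5 32.9] 81.8 [[-11.899999618530273, -51.0], [20.600000381469727, -55.70000076293945], [31.600000381469727, 21.0], [-0.8999999761581421, 25.700000762939453]]
max x,y [23.5 24.3] min [-11.9 -51.3]
t 8.3 pos [ 459.2 -212.3   33.5] rpy [ 180.    -0.  -172.1]
turn [ 0.  -0.  -0.2] shift now [36.7 -0.   1. ] shift after [36.7  0.1  1. ]
[ 0.5 -0.1 -0.3]
```

View pics/t4c.png

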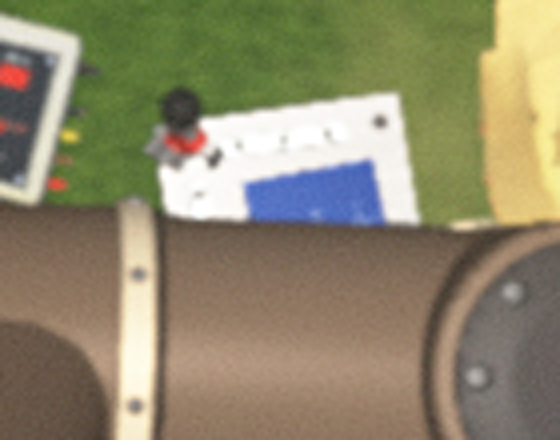

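Only the far half of the panel shows: its far edge runs from crop (245,185) to (372,160), so it has turned most of the way and lies about 17 mm short. I'll keep pushing.

Request:
{"fn": "move_arm", "kwargs": {"rows": "0 0 0 -0.003 0 0 0.03;0 0 0 -0.003 0 0 0.03;0 0 0 -0.003 0 0 0.03;0 0 0 -0.003 0 0 0.03;0 0 0 0 0 0 0.03"}}

```text
t: 8.93
eef_pos: [0.4714, -0.2107, 0.0336]
ee_rot: [-3.142, 0.0, -3.004]
force: [-0.5, -1.0, 0.3]
width: 0.0337
gripper_force: 40.0
```

```bash
cat >> h.py <<'E'
def edges():
    "far-edge line of the panel, and left extent, in the jig frame (mm)"
    p,d,K,W=grab("top"); m=cv2.inRange(cv2.cvtColor(p,cv2.COLOR_BGR2HSV),(100,90,40),(128,255,255)); m[:195]=0;m[262:]=0;m[:,:335]=0;m[:,415:]=0
    cols=[u for u in range(335,415) if m[:,u].any()]; uv=np.array([(u,np.argmax(m[:,u]>0)-.5) for u in cols])
    a=np.radians(8.1); Rj=np.array([[np.cos(a),-np.sin(a)],[np.sin(a),np.cos(a)]])
    P=(ray(K,W,uv,.018)[:,:2]*1000-[527.5,-200.5])@Rj
    c=P[5:-5]; k=np.polyfit(c[:,1],c[:,0],1); print("far edge: angle",np.degrees(-np.arctan(k[0])).round(1),"x at mid",np.polyval(k,c[:,1].mean()).round(1),"ends",P[[4,-5]].round(1).tolist(),"y range",P[:,1].max().round(1),P[:,1].min().round(1))
    s=arm.get_state(); t=(s["eef_pos"][:2]*1000-[527.5,-200.5])@Rj
    print("t",s["t"],"TCP in jig",t.round(1),s["eef_pos"][2].round(4),"yaw",np.degrees(s["ee_rot"][2]).round(1),"F",(s["force"][:2]@Rj).round(1),s["force"][2].round(1))
E
python3 -c "
from h import *
edges()"
```

```text
far edge: angle -0.7 x at mid 33.6 ends [[33.7, 10.9], [32.7, -46.3]] y range 20.6 -52.6
t 8.975 TCP in jig [-57.1  -2.2] 0.0336 yaw -172.1 F [ 0.2 -0.1] 0.1
```

Request:
{"fn": "move_arm", "kwargs": {"rows": "0 0 0 -0.002 0 0 0.03;0 0 0 -0.002 0 0 0.03;0 0 0 -0.0015 0 0 0.03;0 0 0 0 0 0 0.03"}}

```text
t: 9.48
eef_pos: [0.4747, -0.2101, 0.0331]
ee_rot: [3.141, -0.003, -3.005]
force: [-4.7, -0.7, 2.1]
width: 0.0338
gripper_force: 40.0
```

Request:
{"fn": "move_arm", "kwargs": {"rows": "0 0 0 -0.001 0 0 0.03;0 0 0 0 0 0 0.03"}}

```text
t: 9.72
eef_pos: [0.4747, -0.21, 0.0329]
ee_rot: [3.141, -0.005, -3.005]
force: [-7.0, -1.3, 2.8]
width: 0.0334
gripper_force: 40.0
```

Force rose to 7 N, so the panel is on the far fence. I'll back off, lift, and check both the edge and the room on the right side.

Request:
{"fn": "move_arm", "kwargs": {"rows": "0 0 0 0.004 0 0 0.03;0 0 0 0.02 0 0 0.03;0 0 0 0.03 0 0 0.03;0 0 0 0.03 0 -0.02 0.03;0 0 0 0 0 -0.04 0.03;0 0 0 0 0 0 0.03"}}

```text
t: 10.48
eef_pos: [0.3955, -0.2218, 0.0964]
ee_rot: [-3.14, 0.007, -3.004]
force: [-0.3, -0.4, -0.5]
width: 0.0334
gripper_force: 40.0
```

Run:
```python
from h import *
edges(); panel("t5.png")
z=np.load("top0.npz"); d,K,W=z["d"],z["K"],z["W"]
v,u=np.mgrid[0:400,380:520]; w=d[:,380:520]
P=(np.stack([u,v,np.ones_like(u)],-1)@np.linalg.inv(K).T*w[...,None])@W[:3,:3].T+W[:3,3]
Q=P[w>0]*1000
for x in range(470,590,15):
    print(x,[(-y,int(s[:,2].max())) for y in range(295,345,6) if len(s:=Q[(Q[:,0]>=x)&(Q[:,0]<x+15)&(Q[:,1]<=-y)&(Q[:,1]>-y-6)])])
```

```text
far edge: angle 0.1 x at mid 36.3 ends [[36.0, 10.5], [37.0, -49.4]] y range 19.8 -52.6
t 10.525 TCP in jig [-134.5   -2. ] 0.0949 yaw -172.2 F [0.  0.4] 0.0
panel in jig [  8.4 -15. ] [55.6 74.9] 0.0 [[-19.5, 22.399999618530273], [-19.5, -52.5], [36.20000076293945, -52.5], [36.20000076293945, 22.399999618530273]]
max x,y [36.2 22.4] min [-19.5 -52.5]
470 [(-295, 3), (-301, 3), (-307, 5), (-313, 1), (-319, 2), (-325, 2), (-331, 2), (-337, 14), (-343, 18)]
485 [(-295, 1), (-301, 1), (-307, 3), (-313, 2), (-319, 3), (-325, 9), (-331, 17), (-337, 22), (-343, 25)]
500 [(-295, 4), (-301, 1), (-307, 2), (-313, 2), (-319, 3), (-325, 14), (-331, 24), (-337, 27), (-343, 39)]
515 [(-295, 2), (-301, 1), (-307, 3), (-313, 4), (-319, 13), (-325, 26), (-331, 31), (-337, 42), (-343, 47)]
530 [(-295, 3), (-301, 2), (-307, 2), (-313, 2), (-319, 23), (-325, 32), (-331, 40), (-337, 47), (-343, 48)]
545 [(-295, 2), (-301, 2), (-307, 3), (-313, 14), (-319, 27), (-325, 38), (-331, 48), (-337, 57), (-343, 45)]
560 [(-295, 3), (-301, 5), (-307, 3), (-313, 16), (-319, 25), (-325, 38), (-331, 47), (-337, 57), (-343, 53)]
575 [(-295, 1), (-301, 2), (-307, 3), (-313, 15), (-319, 22), (-325, 33), (-331, 45), (-337, 57), (-343, 59)]
```

The panel now lies parallel, with its far edge home and about 24 mm to go in +y. For the second push I'll use the block's long side in the same orientation. The fingertips stay about 7 mm above the panel.

Request:
{"fn": "move_arm", "kwargs": {"rows": "0 0 0 -0.015 -0.025 0 0.03;0 0 0 -0.015 -0.025 0 0.03;0 0 0 -0.03 -0.025 0 0.03;0 0 0 -0.03 0 0 0.03;0 0 0 -0.0325 0 0 0.03;0 0 0 0 0 0.02 0.03;0 0 0 0 0 0 0.03;0 0 0 0 0 0 0.03"}}

```text
t: 11.58
eef_pos: [0.5253, -0.2789, 0.0732]
ee_rot: [3.141, -0.001, -3.004]
force: [0.1, 0.4, -0.2]
width: 0.0333
gripper_force: 40.0
```

Run:
```python
from h import *
edges(); arm.grab_frame("top")
p,d,K,W=grab("scene","s6.png"); cv2.imwrite("pics/s6c.png",cv2.resize(p[130:310,260:500],None,fx=3,fy=3,interpolation=2))
```

```text
Traceback (most recent call last):
  File "h.py", line 35, in edges
    P=(ray(K,W,uv,.018)[:,:2]*1000-[527.5,-200.5])@Rj
       ~~~^^^^^^^^^^^^^
  File "h.py", line 12, in ray
    uv=np.atleast_2d(uv).astype(float); d=np.c_[uv,np.ones(len(uv))]@np.linalg.inv(K).T@W[:3,:3].T
                                          ~~~~~~~~~~~~~~~~~~~~~~~~~~^~~~~~~~~~~~~~~~~~~
ValueError: matmul: Input operand 1 has a mismatch in its core dimension 0, with gufunc signature (n?,k),(k,m?)->(n?,m?) (size 3 is different from 1)
```

Run:
```python
from h import *
p,d,K,W=grab("scene","s6.png"); cv2.imwrite("pics/s6c.png",cv2.resize(p[130:310,260:500],None,fx=3,fy=3,interpolation=2))
```

```text
(no output)
```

View pics/s6c.png

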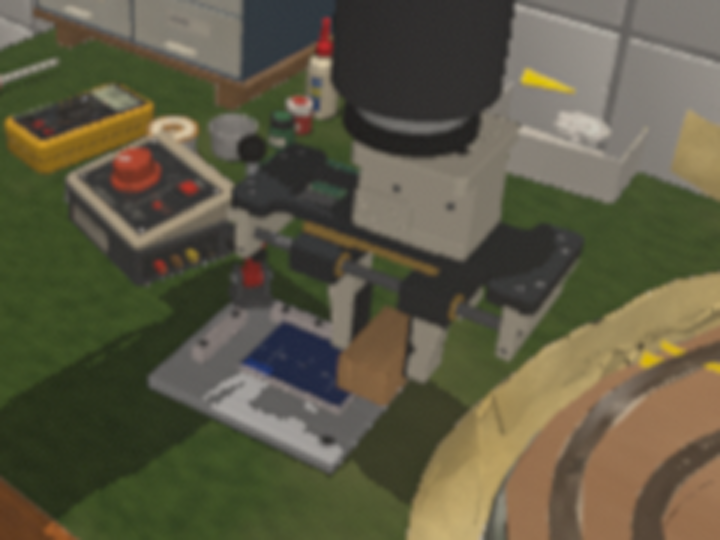

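The scene view shows the block just right of the panel, at crop (375,355). The gripper body ends well inward of the knob at (250,148). I'll descend and push toward +y.

Request:
{"fn": "move_arm", "kwargs": {"rows": "0 0 0 0 0 0.02 0.03;0 0 0 0 0 0.015 0.03;0 0 0 0 0 0.005 0.03;0 0 0 0 0 0 0.03"}}

```text
t: 12.18
eef_pos: [0.5258, -0.2789, 0.0335]
ee_rot: [3.142, -0.0, -3.004]
force: [-0.3, -0.7, -0.2]
width: 0.034
gripper_force: 40.0
```

Request:
{"fn": "move_arm", "kwargs": {"rows": "0 0 0 0 0.003 0 0.03;0 0 0 0 0.004 0 0.03;0 0 0 0 0.004 0 0.03;0 0 0 0 0.004 0 0.03;0 0 0 0 0.003 0 0.03;0 0 0 0 0.003 0 0.03;0 0 0 0 0 0 0.03"}}

```text
t: 13.05
eef_pos: [0.5229, -0.2578, 0.0335]
ee_rot: [3.141, -0.0, -3.004]
force: [-0.2, -0.9, 0.1]
width: 0.0337
gripper_force: 40.0
```

Request:
{"fn": "move_arm", "kwargs": {"rows": "0 0 0 0 0.002 0 0.03;0 0 0 0 0.002 0 0.03;0 0 0 0 0.0015 0 0.03;0 0 0 0 0 0 0.03"}}

```text
t: 13.55
eef_pos: [0.5222, -0.2525, 0.0335]
ee_rot: [3.142, -0.0, -3.004]
force: [0.9, -0.2, 0.3]
width: 0.0336
gripper_force: 40.0
```

Request:
{"fn": "move_arm", "kwargs": {"rows": "0 0 0 0 0.001 0 0.03;0 0 0 0 0.001 0 0.03;0 0 0 0 0.001 0 0.03;0 0 0 0 0 0 0.03"}}

```text
t: 14.05
eef_pos: [0.5218, -0.2496, 0.0336]
ee_rot: [3.142, -0.0, -3.004]
force: [-0.0, -0.6, -0.8]
width: 0.0338
gripper_force: 40.0
```

Request:
{"fn": "move_arm", "kwargs": {"rows": "0 0 0 0 0.001 0 0.03;0 0 0 0 0.001 0 0.03;0 0 0 0 0 0 0.03"}}

```text
t: 14.42
eef_pos: [0.522, -0.2493, 0.0341]
ee_rot: [-3.14, 0.001, -3.004]
force: [0.7, -10.3, -0.3]
width: 0.0337
gripper_force: 40.0
```

The force reached 10 N, so the panel is against the left fence. I'll withdraw and look.

Request:
{"fn": "move_arm", "kwargs": {"rows": "0 0 0 0 -0.004 0 0.03;0 0 0 0 -0.02 0 0.03;0 0 0 0 0 -0.04 0.03;0 0 0 0.03 0 -0.03 0.03;0 0 0 0.06 0 0 0.03;0 0 0 0.06 0 0 0.03;0 0 0 0 0 0 0.03;0 0 0 0 0 0 0.03"}}

```text
t: 15.42
eef_pos: [0.3767, -0.2927, 0.1041]
ee_rot: [-3.141, 0.001, -3.005]
force: [1.0, -0.7, -1.2]
width: 0.0337
gripper_force: 40.0
```

Run:
```python
from h import *
edges(); panel("t7.png")
x=cv2.imread("pics/t7.png")[180:265,325:425]; cv2.imwrite("pics/t7c.png",cv2.resize(x,None,fx=7,fy=7,interpolation=2))
```

```text
far edge: angle -0.4 x at mid 36.4 ends [[37.0, 34.2], [35.3, -27.6]] y range 44.2 -29.3
t 15.475 TCP in jig [-161.8  -70. ] 0.104 yaw -172.2 F [ 0. -0.] -0.5
panel in jig [8.5 8.1] [74.2 55.5] 89.6 [[-19.5, -28.799999237060547], [36.099998474121094, -29.200000762939453], [36.5, 45.0], [-19.0, 45.400001525878906]]
max x,y [36.5 45.1] min [-19.4 -29. ]
```

View pics/t7c.png

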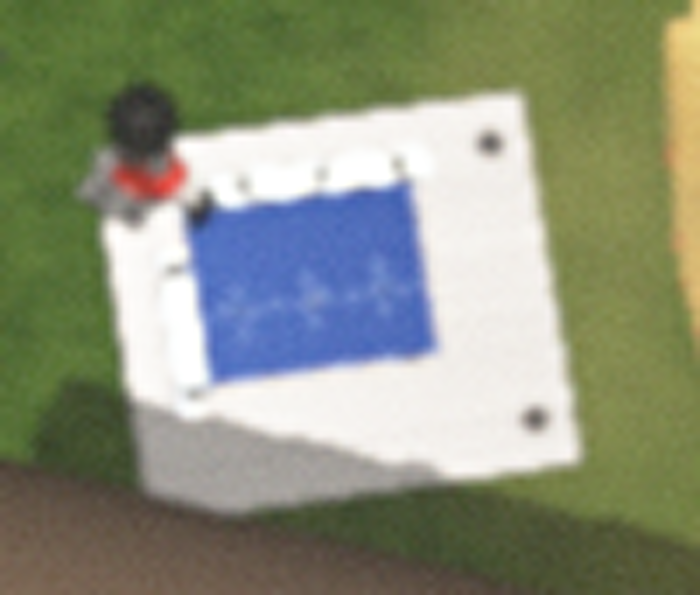

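It looks home: flush with both white fences, with mask centre (8.5, 8.1). I'll give one light confirming nudge in +x.

Request:
{"fn": "move_arm", "kwargs": {"rows": "0 0 0 -0.02 0.035 0 0.03;0 0 0 -0.02 0.035 0 0.03;0 0 0 -0.03 0 0.03 0.03;0 0 0 -0.024 0 0.03 0.03;0 0 0 0 0 0.011 0.03;0 0 0 -0.005 0 0 0.03;0 0 0 -0.005 0 0 0.03;0 0 0 0 0 0 0.03"}}

```text
t: 16.52
eef_pos: [0.4702, -0.2084, 0.0329]
ee_rot: [-3.141, 0.001, -3.004]
force: [-0.8, -0.1, -0.8]
width: 0.0337
gripper_force: 40.0
```

Request:
{"fn": "move_arm", "kwargs": {"rows": "0 0 0 -0.002 0 0 0.03;0 0 0 -0.0015 0 0 0.03;0 0 0 0 0 0 0.03"}}

```text
t: 16.9
eef_pos: [0.4733, -0.2079, 0.0327]
ee_rot: [-3.142, 0.0, -3.005]
force: [-0.5, -0.3, -0.5]
width: 0.0334
gripper_force: 40.0
```

Request:
{"fn": "move_arm", "kwargs": {"rows": "0 0 0 -0.001 0 0 0.03;0 0 0 -0.001 0 0 0.03;0 0 0 0 0 0 0.03"}}

```text
t: 17.27
eef_pos: [0.4741, -0.2077, 0.0323]
ee_rot: [3.141, -0.002, -3.005]
force: [-3.4, -0.6, 1.4]
width: 0.0337
gripper_force: 40.0
```

Request:
{"fn": "move_arm", "kwargs": {"rows": "0 0 0 0.004 0 0 0.03;0 0 0 0.02 0 0 0.03;0 0 0 0.025 0 0 0.03;0 0 0 0.022 0 0 0.03;0 0 0 0 0 0 0.03;0 0 0 0 0 0.009 0.03;0 0 0 0 0 0.003 0.03;0 0 0 0 0 0 0.03"}}

```text
t: 18.27
eef_pos: [0.4048, -0.2172, 0.02]
ee_rot: [3.141, -0.001, -3.004]
force: [-0.8, -0.1, -0.3]
width: 0.0339
gripper_force: 40.0
```

Request:
{"fn": "move_arm", "kwargs": {"rows": "0 0 0 0 0 0.001 0.03;0 0 0 0 0 0 0.03"}}

```text
t: 18.52
eef_pos: [0.4049, -0.2173, 0.0195]
ee_rot: [3.142, -0.0, -3.004]
force: [-0.3, 0.4, -0.8]
width: 0.0336
gripper_force: 40.0
```

Request:
{"fn": "move_arm", "kwargs": {"rows": "0 0 0 0 0 0.0005 0.03;0 0 0 0 0 0 0.056;0 0 0 0 0 0 0.056;0 0 0 0 0 0 0.056;0 0 0 0 0 -0.03 0.056;0 0 0 0 0 -0.05 0.056;0 0 0 0 0 -0.06 0.056;0 0 0 0 0 -0.06 0.056"}}

```text
t: 19.52
eef_pos: [0.4043, -0.2173, 0.2211]
ee_rot: [3.142, 0.0, -3.004]
force: [2.1, -0.6, -0.4]
width: 0.056
gripper_force: 0.0
```

Run:
```python
from h import *
H=np.array([527.5,-200.5])+R.from_euler('z',8.1,degrees=True).apply([52,62,0])[:2]; print("hinge",H)
panel("t8.png")
K,W=cam("top"); p=cv2.imread("pics/t8.png")
g=cv2.cvtColor(p,cv2.COLOR_BGR2GRAY); m=np.zeros_like(g); m[186:208,334:356]=(g[186:208,334:356]<55)*255
c=max(cv2.findContours(m,0,1)[0],key=cv2.contourArea); o,r=cv2.minEnclosingCircle(c); print("knob px",o,r)
u=np.array([-np.cos(np.radians(53.1)),-np.sin(np.radians(53.1))])
for th in np.arange(1.1,1.9,.1):
    e=th+.254; k=np.r_[H+u*103.3*np.cos(e),34+103.3*np.sin(e)]/1000
    q=np.linalg.inv(W)@np.r_[k,1]; q=K@q[:3]; print(th.round(2),(k*1000).round(1),(q[:2]/q[2]).round(1))
plan(.55,-.15,.3,-126.9)
```

```text
hinge [ 570.24535382 -131.79166916]
panel in jig [8.6 8.1] [74.4 55.5] 89.5 [[-19.5, -28.799999237060547], [36.0, -29.399999618530273], [36.70000076293945, 45.0], [-18.799999237060547, 45.5]]
max x,y [36.5 45.1] min [-19.4 -29.1]
knob px (347.0, 199.0) 9.999999747378752e-05
1.1 [ 556.9 -149.6  134.9] [357.4 206.4]
1.2 [ 563.  -141.4  136.6] [353.5 203.4]
1.3 [ 569.2 -133.2  137.3] [349.5 200.3]
1.4 [ 575.4 -124.9  136.9] [345.4 197.3]
1.5 [ 581.5 -116.7  135.6] [341.4 194.4]
1.6 [ 587.6 -108.7  133.2] [337.3 191.6]
1.7 [ 593.4 -100.9  129.8] [333.4 189. ]
1.8 [599.1 -93.4 125.5] [329.6 186.5]
t 19.57 pos [ 407.9 -218.8  229.4] rpy [-179.7    0.6 -172.1]
turn [ -0.5   0.4 -45.2] shift now [-150.9   48.1  -69.3] shift after [-140.3  -72.3  -70.6]
```

The knob at about top pixel (345.4, 197.1) fits a lever angle of 1.40, so the knob is near (575,-125,137). I'll go above it with the fingers straddling the swing plane.

Request:
{"fn": "move_arm", "kwargs": {"rows": "0 0 -9 0 0 -0.01 0.06;0 0 -9 0 0 0 0.06;0 0 -9 0 0 0 0.06;0 0 -9 0 0 0 0.06;0 0 -9 0 0 0 0.06;0 0 0 0 0 0 0.06;0 0 0 0 0 0 0.06"}}

```text
t: 20.45
eef_pos: [0.4047, -0.2173, 0.229]
ee_rot: [3.142, 0.0, -2.223]
force: [-0.7, -0.5, -0.8]
width: 0.0599
gripper_force: 0.0
```

Run:
```python
from h import *
plan(.5754,-.1249,.2,-126.9)
```

```text
t 20.45 pos [ 404.7 -217.3  229. ] rpy [ 180.     0.  -127.3]
turn [ 0.   0.  -0.4] shift now [-177.   -79.6   29. ] shift after [-176.4  -81.    29. ]
```

Request:
{"fn": "move_arm", "kwargs": {"rows": "0 0 0 -0.044 -0.02 0 0.06;0 0 0 -0.044 -0.02 0 0.06;0 0 0 -0.044 -0.02 0 0.06;0 0 0 -0.045 -0.02 0 0.06;0 0 0 0 0 0.029 0.06;0 0 0 0 0 0 0.06;0 0 0 0 0 0 0.06"}}

```text
t: 21.32
eef_pos: [0.5755, -0.1249, 0.2009]
ee_rot: [-3.141, -0.0, -2.22]
force: [0.6, 0.4, 0.4]
width: 0.0597
gripper_force: 0.0
```

Run:
```python
from h import *
plan(.5754,-.1249,.126,-126.9)
p,d,K,W=grab("wrist","w9.png")
```

```text
t 21.32 pos [ 575.5 -124.9  200.9] rpy [-180.    -0.  -127.2]
turn [-0.  -0.  -0.3] shift now [ 0.   0.1 74.9] shift after [ 0.   0.1 74.9]
```

View pics/w9.png

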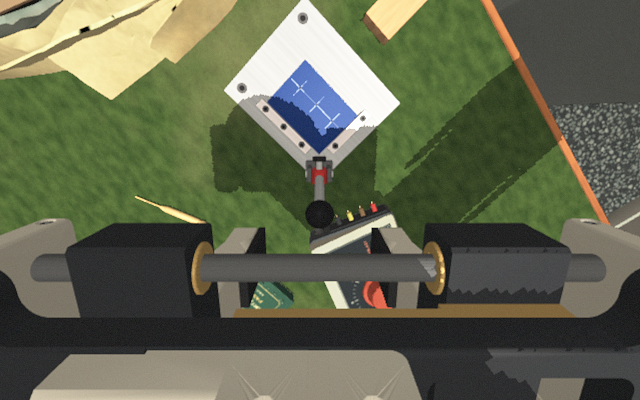

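The knob is at (319,214), centred between the fingers at 265 and 372. I'll check its position along the swing by ray.

Run:
```python
from h import *
K,W=cam("wrist"); print((ray(K,W,[319,214],.137)*1000).round(1), 2*11/ (28/297.7))
```

```text
[[ 578.  -123.9  137. ]] 233.90714285714284
```

Request:
{"fn": "move_arm", "kwargs": {"rows": "0 0 0 -0.001 0 0.03 0.06;0 0 0 0 0 0.03 0.06;0 0 0 0 0 0.015 0.06;0 0 0 0 0 0 0.01;0 0 0 0 0 0 0.01;0 0 0 0 0 0 0.01;0 0 0 0 0 0 0.01;0 0 0 0 0 0 0.01", "squeeze": 30}}

```text
t: 22.38
eef_pos: [0.5757, -0.1233, 0.1256]
ee_rot: [3.141, 0.0, -2.219]
force: [-2.4, 4.3, 4.2]
width: 0.0199
gripper_force: 30.0
```

Run:
```python
from h import *
s=arm.get_state(); print(s["width"],s["gripper_force"],s["force"].round(1))
# arc in tool axes: inward = tool +x, down = +z
th=np.array([1.41,1.33,1.25,1.17,1.09,1.01,.93,.85,.77,.69,.61,.53,.45,.37,.29,.21,.13,.07,0.0])
e=th+.254; X=103.3*np.cos(e); Z=-103.3*np.sin(e)
for a,b,c in zip(th[1:],np.diff(X),np.diff(Z)): print(a.round(2),b.round(1),c.round(1))
```

```text
0.019864858320370125 30.001180171966553 [-2.4  4.3  4.2]
1.33 8.3 -0.4
1.25 8.3 0.2
1.17 8.2 0.9
1.09 8.1 1.5
1.01 8.0 2.2
0.93 7.8 2.8
0.85 7.5 3.4
0.77 7.2 4.0
0.69 6.9 4.6
0.61 6.5 5.1
0.53 6.1 5.6
0.45 5.6 6.1
0.37 5.1 6.5
0.29 4.6 6.9
0.21 4.0 7.2
0.13 3.4 7.5
0.07 2.1 5.8
0.0 2.1 6.9
```

Gripped at 20 mm wide on the 22 mm ball. Now along the arc.

Request:
{"fn": "move_arm", "kwargs": {"rows": "0 0 0 0.0083 0 -0.0004 0.01;0 0 0 0.0083 0 0.0002 0.01;0 0 0 0.0082 0 0.0009 0.01;0 0 0 0.0081 0 0.0015 0.01;0 0 0 0.008 0 0.0022 0.01;0 0 0 0.0078 0 0.0028 0.01;0 0 0 0 0 0 0.01"}}

```text
t: 23.25
eef_pos: [0.5458, -0.1629, 0.1184]
ee_rot: [3.141, -0.0, -2.219]
force: [-4.3, -0.3, 4.5]
width: 0.0198
gripper_force: 30.0
```

Request:
{"fn": "move_arm", "kwargs": {"rows": "0 0 0 0.0075 0 0.0034 0.01;0 0 0 0.0072 0 0.004 0.01;0 0 0 0.0069 0 0.0046 0.01;0 0 0 0.0065 0 0.0051 0.01;0 0 0 0.0061 0 0.0056 0.01;0 0 0 0.0056 0 0.0061 0.01;0 0 0 0 0 0 0.01"}}

```text
t: 24.12
eef_pos: [0.5214, -0.1951, 0.0889]
ee_rot: [3.14, -0.002, -2.22]
force: [-2.3, -4.8, 0.8]
width: 0.02
gripper_force: 30.0
```

Run:
```python
from h import *
s=arm.get_state(); print(s["width"],s["force"].round(1)); p=s["eef_pos"]*1000+[0,0,11]-[570.2,-131.8,34]
u=-np.array([.6,.8]); h=p[:2]@u; print("knob radius",np.hypot(h,p[2]).round(1),"lever",(np.arctan2(p[2],h)-.254).round(3),"side",(p[0]*.8-p[1]*.6).round(1))
plan(.5102,-.2118,.049,-127)
```

```text
0.02003483853834236 [-2.3 -4.8  0.8]
knob radius 103.6 lever 0.436 side -1.1
t 24.12 pos [ 521.4 -195.1   88.9] rpy [ 1.799e+02 -1.000e-01 -1.272e+02]
turn [ 0.1 -0.1 -0.2] shift now [20.  -1.2 40. ] shift after [20.1 -1.1 39.9]
```

Right on the arc at lever 0.44. Continuing to shut.

Request:
{"fn": "move_arm", "kwargs": {"rows": "0 0 0 0.0051 0 0.0065 0.01;0 0 0 0.0046 0 0.0069 0.01;0 0 0 0.004 0 0.0072 0.01;0 0 0 0.0034 0 0.0075 0.01;0 0 0 0.002 0 0.005 0.01;0 0 0 0 0 0 0.01"}}

```text
t: 24.88
eef_pos: [0.51, -0.2102, 0.0556]
ee_rot: [3.14, -0.002, -2.219]
force: [-3.4, -4.8, -0.6]
width: 0.02
gripper_force: 30.0
```

Request:
{"fn": "move_arm", "kwargs": {"rows": "0 0 0 0.001 0 0.003 0.01;0 0 0 0.001 0 0.003 0.01;0 0 0 0 0 0.002 0.01;0 0 0 0 0 0 0.01;0 0 0 0 0 0 0.01"}}

```text
t: 25.5
eef_pos: [0.5087, -0.2119, 0.0481]
ee_rot: [3.14, -0.002, -2.219]
force: [-4.2, -5.5, 3.6]
width: 0.0201
gripper_force: 30.0
```

Run:
```python
from h import *
s=arm.get_state(); print(s["width"],s["force"].round(1)); p=s["eef_pos"]*1000+[0,0,11]-[570.2,-131.8,34]
u=-np.array([.6,.8]); h=p[:2]@u; print("knob radius",np.hypot(h,p[2]).round(1),"lever",(np.arctan2(p[2],h)-.254).round(3),"side",(p[0]*.8-p[1]*.6).round(1))
```

```text
0.020083252332719702 [-4.2 -5.5  3.6]
knob radius 104.1 lever -0.011 side -1.1
```

Request:
{"fn": "move_arm", "kwargs": {"rows": "0 0 0 0 0 0.002 0.01;0 0 0 0 0 0.001 0.01;0 0 0 0 0 0 0.01;0 0 0 0 0 0 0.01"}}

```text
t: 26.0
eef_pos: [0.5084, -0.2123, 0.0453]
ee_rot: [3.14, -0.003, -2.219]
force: [-6.4, -8.4, 6.1]
width: 0.0201
gripper_force: 30.0
```

Request:
{"fn": "move_arm", "kwargs": {"rows": "0 0 0 0.001 0 0.002 0.01;0 0 0 0.001 0 0.001 0.01;0 0 0 0 0 0 0.01;0 0 0 0 0 0 0.01"}}

```text
t: 26.5
eef_pos: [0.5084, -0.2128, 0.0439]
ee_rot: [-3.141, -0.0, -2.218]
force: [-8.7, 4.0, 22.7]
width: 0.02
gripper_force: 30.0
```

Now 22.7 N on the stop. I'll release, lift clear and check.

Request:
{"fn": "move_arm", "kwargs": {"rows": "0 0 0 0 0 -0.001 0.01;0 0 0 0 0 0 0.06;0 0 0 0 0 0 0.06;0 0 0 0 0 0 0.06;0 0 0 0 0 -0.03 0.06;0 0 0 0 0 -0.06 0.06;0 0 0 0 0 -0.06 0.06;0 0 0 0.02 0 -0.03 0.06"}}

```text
t: 27.5
eef_pos: [0.4983, -0.2286, 0.2266]
ee_rot: [-3.137, 0.002, -2.217]
force: [0.4, 0.0, -0.6]
width: 0.06
gripper_force: 0.0
```

Request:
{"fn": "move_arm", "kwargs": {"rows": "0 0 0 0.01 0.05 0 0.06;0 0 0 0.01 0.05 0 0.06;0 0 0 0 0.05 0 0.06;0 0 0 0 0.05 0 0.06;0 0 0 0 0 0 0.06;0 0 0 0 0 0 0.06"}}

```text
t: 28.25
eef_pos: [0.3257, -0.1236, 0.2234]
ee_rot: [-3.14, 0.001, -2.218]
force: [0.3, -0.1, -0.3]
width: 0.0601
gripper_force: 0.0
```

Run:
```python
from h import *
panel("t10.png"); s=arm.get_state(); print(s["eef_pos"],s["force"].round(1))
p,d,K,W=grab("scene"); a=cv2.resize(p[190:290,270:410],None,fx=4,fy=4,interpolation=2)
b=cv2.resize(cv2.imread("pics/t10.png")[180:290,325:425],None,fx=2,fy=3.636/1,interpolation=2)[:400]
cv2.imwrite("pics/v10.png",np.hstack([a,b]))
H=np.array([570.2,-131.8])
for th in (0,.05,.1,.15):
    k=np.r_[H-np.array([.6,.8])*103.3*np.cos(th+.254),34+103.3*np.sin(th+.254)]/1000
    q=np.linalg.inv(W)@np.r_[k,1]; q=K@q[:3]; q=q[:2]/q[2]; print(th,q.round(1),((q-[270,190])*4).round(0))
```

```text
panel in jig [11.7 -1.8] [54.1 49.2] 89.5 [[-13.199999809265137, -28.700000762939453], [36.0, -29.100000381469727], [36.5, 25.0], [-12.699999809265137, 25.5]]
max x,y [36.5 25. ] min [-13.2 -29. ]
[ 0.32582968 -0.12385208  0.22322134] [0.  0.3 0.2]
0 [355.3 240.1] [341. 200.]
0.05 [355.2 237.7] [341. 191.]
0.1 [355.1 235.2] [340. 181.]
0.15 [355.  232.7] [340. 171.]
```

View pics/v10.png

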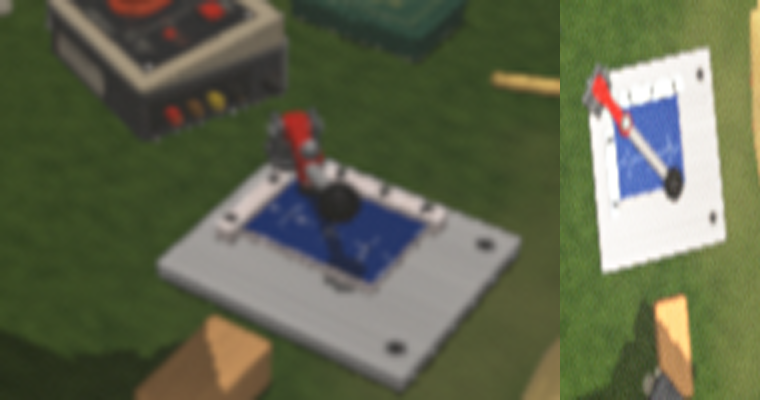

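The knob is at crop (338,203), against (341,200) predicted for fully shut. The panel edges haven't moved, and the block lies flat on the bench off the jig. Handing in.

```bash
python3 -c "
from station import arm
print(arm.job_done())"
```

```text
the job is handed in; nothing more can be done
None
```

I handed the job in at about 28 s, and the judge returned no verdict. By camera, the panel sits against both fences, the lever is fully down over it, and the beech block lies on the bench off the jig.

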